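# Turn the bowl to the front and lock the turntable

### The job

Turn the clear turntable until the peg beside the yellow bowl lines up with the pointer tab on the stand. Then screw the brake knob down (clockwise from above) until the rubber pad presses firmly on the acrylic disc, but gently enough not to crack it; let go and leave everything else on the shelf where it is.

Things in the scene. Friction and masses are not known exactly. Their poses are not given: they have to be found in the camera images.
- stand: White round turntable foot, 190 mm across, with a steel brake bracket, all fixed to the shelf. Origin on the shelf under the spindle axis, z up; its -x is the front, where the pointer tab stands; the brake bracket is on its +y side.
- pointer (a point): Top centre of the steel pointer tab, 8 mm wide, 45 mm tall, fixed 145 mm in front of the spindle axis, just outside the disc's rim.
- spindle (a point): Point on the turntable's vertical turning axis, level with the top of the acrylic disc (38 mm above the shelf).
- disc: Clear acrylic disc, 250 mm across, 8 mm thick; origin at the centre of its underside, 30 mm above the shelf. Fixed on it: the peg at its x = -108 mm and a yellow bowl (84 mm across, centre at x = -42 mm, rim 76 mm above the shelf). Turns on the spindle with 0.05 N m of friction. It cracks if the brake pad presses with more than 45 N; the brake holds from 6 N.
- peg (a point): Centre of the round upright steel finger peg on the disc, 108 mm from the spindle axis: 16 mm in diameter, from 38 to 83 mm above the shelf (this point is half-way up).
- bracket (a point): Top of the steel boss (22 mm across, 94 mm above the shelf) through which the vertical brake screw passes, 112 mm from the spindle axis. The bracket's arm, 30 mm wide, top 89 mm above the shelf, runs from here outwards to a column 181 mm from the spindle axis.
- knob_grip (a point): Centre of the round black brake knob, on its vertical axis: 44 mm in diameter, 24 mm tall. Each radian clockwise (seen from above) lowers knob, stem and pad together by 6 mm; anticlockwise raises them. 1.2 to 4 rad are needed in all, so it must be regrasped. Let go under load it springs back until the pad load has dropped to about 13 N, and holds there.
- stem: Steel screw stem, sinks with the knob; under it a rubber pad 22 mm across. Pad's lower face is level with this origin, but worn or swollen by up to 4.5 mm either way: touch must be felt. Turning torque: dry friction 0.08 N m, plus 0.006 N m per newton of pad load, which still pushes back at rest (0.12 N m at 20 N, a good aim). Load grows about 100 N per rad.
- jar0_mid (a point): Empty glass baby food jar with green lid, 54 mm across, 66 mm tall, centre. Leave alone.
- jar1_mid (a point): Another such jar. Leave alone.
- jar2_mid (a point): Another such jar. Leave alone.
- jar3_mid (a point): Another such jar. Leave alone.
- spoon_mid (a point): Pink plastic feeding spoon, 148 mm long, 7 mm thick, lying flat, middle. Leave alone.
- funnel_mid (a point): Small stainless steel funnel standing mouth down, 88 mm across, 78 mm tall, centre. Leave alone.

How it is judged:
By the outcome, as a careful person would: the job done as asked, in the order asked, and still so for the second after the job is handed in, with the robot touching nothing.
It also fails if it takes over 72 s, if anything falls off the work surface, if the arm or the gripper's body presses on something with over 40 N, if the wrist force passes 120 N, or if a joint passes its speed limit or range.

### The arm

A 6-joint arm with a two-finger parallel gripper is mounted at the origin on the work surface. World frame = base frame: x ahead of the robot, y to its left, z up, the work surface at z = 0. Lengths are in m, angles in rad, forces in N, time in s.
With the tool pointing down it reaches from about 0.275 to 0.725 m from the base axis. Payload 5.6 kg.
Tool frame: the origin (TCP) lies midway between the tips of the shut fingers; the grasp point (between the pads) lies 19 mm behind it (r.grip_depth is the distance from the TCP to the grasp point, in m); x points along the fingers, z is the direction in which the jaws open and shut, and the axes are right-handed (so a half turn about x gives the same grasp; the last joint's range is limited). The gripper opens to 85 mm and grips with 20 to 120 N. Pads are 22 mm wide; open, the fingers measure 114 mm over their backs; the gripper's body (76 mm by 85 mm) begins 54 mm behind the grasp point. The pads swing forward as they close: fully open they stand 13 mm farther back than shut.
Start: joints at [-0.83, 0.255, 0.108, 0, -1.424, -0.285], TCP at [0.242, -0.494, 0.231] pointing down, gripper open.
Joint ranges: [-2.95, 2.95], [-1.21, 1.97], [-1.09, 1.5], [-2.87, 1.71], [-2.94, -0.07], [-3.05, 3.05]. Speed limits (rad/s): [2.57, 2.57, 3.14, 3.14, 3.14, 3.14].

### API

Orientations are given as a 3x3 rotation matrix whose columns are the frame's x, y, z axes.
In Python, from bench import r gives the robot as it stands. The module is installed in compiled form; this text tells all that it offers.
- The arm moves only by the tool play_rows, never from a script. Its argument "commands" is a list of rows, each a list of 7 numbers: the closure, from -1 (fully open) to 1 (shut), then the shift along the tool's x, y, z in m, then the turn, a rotation vector about the tool's x, y, z in degrees. In form: [[claw, tx, ty, tz, rx, ry, rz], ...]. A call has 1 to 5 rows; each row is the pose to reach, as a shift and turn from the pose measured when the call began, along the tool's axes at that moment; what a row does not reach only later rows make up. A row lasts 1/10 s, in which the tool goes at most 50 mm and 8.59 degrees, less where a joint would pass 70% of its speed; a pose out of reach is approached as far as the arm can. A call with a gripper value outside its range is refused whole. The fingers move at their own pace and stop on an object; the grip force is fixed at half the most. Time passes only in rows, so rows that repeat a pose let the fingers close. It gives the time, the measured TCP pose, the force and the opening at its end, in the units of the state.
- r.get_obs(): the state, without advancing time (a new reading comes with each control period).
- r.grab_frame(name): name is "side" or "top" or "wrist"; returns a dict with "pixels" (480x640x3 uint8, red, green, blue), "fov_y" (degrees; the focal length in pixels is half the picture's height over the tangent of half this angle, whatever the lens; pixels are square), "cx", "cy" (the principal point, pixels), "R" (3x3) and "t" (3): a world point X has camera coordinates R X + t. Camera axes: x right, y down, z forward; pixel columns grow to the right and rows downward; lengths in m; the calibration is good to about 2 mm. A picture is of the moment at which its call begins. There is no depth.
- r.close_job(): hands the job in, once; it reports no verdict.
The state is a dict: "clock": time; "qpos": joint angles; "joint_velocities": joint speeds; "joint_torque": joint torques, N m; "ee_pos": TCP position; "ee_rot": TCP orientation; "contact_force": force on the tool from outside, world axes, zero at the start; "wrist_torque": the same for the moment, N m; "gripper_width": opening from 0.0 (shut) to 1.0 (fully open).
Only numpy, scipy, OpenCV 4.12 (cv2) and the standard library are available. Lean on these libraries where they do the work, as an engineer would, in place of code of your own. Each camera call takes 0.05 s, during which the arm holds its last target.

## Working session

There is one attempt and no reset: what is moved stays moved. The work goes in short steps, Python scripts to look and compute and a tool call to move; the robot and the scene stay as the last step left them, time stands still between calls to the robot, and variables do not carry over. Pictures are saved under pics/ and viewed, and the job is handed in when it is done.

Besides the shell and the picture viewer there is one more tool, called after "Request:" as name(argument=value, ...), one argument or row to a line, values as JSON. play_rows: Moves the arm, as the interface text tells. Its arguments: {"type":"object","properties":{"commands":{"type":"array","items":{"type":"array","items":{"type":"number"}}}},"required":["commands"]}

```bash
mkdir -p pics; python3 - <<'E'
from bench import r
import cv2,numpy as np
o=r.get_obs()
for k,v in o.items(): print(k,np.round(v,4).tolist())
print(r.grip_depth)
for n in ["side","top","wrist"]:
    f=r.grab_frame(n); cv2.imwrite(f"pics/{n}0.png",f["pixels"][:,:,::-1])
    print(n,f["fov_y"],f["cx"],f["cy"],np.round(f["R"],4).tolist(),np.round(f["t"],4).tolist())
    import pickle; pickle.dump(f,open(f"{n}0.pkl","wb"))
E
```

```text
clock 0.0
qpos [-0.8304, 0.2558, 0.107, -0.0004, -1.4239, -0.2846]
joint_velocities [-0.0002, 0.0004, -0.0006, -0.0001, 0.0024, 0.0003]
joint_torque [0.0015, -38.6629, 23.7947, 5.3653, -0.0059, -0.0]
ee_pos [0.2419, -0.4934, 0.2304]
ee_rot [[-0.0009, -0.8979, -0.4401], [0.0017, -0.4401, 0.8979], [-1.0, 0.0001, 0.0019]]
contact_force [-0.4561, -0.1063, 0.0458]
wrist_torque [-0.0111, 0.0051, 0.0454]
gripper_width 0.9995
0.0187
side 50.58361330842239 319.8378657489815 227.86150359664094 [[-0.825, -0.5652, 0.0022], [-0.4452, 0.6475, -0.6185], [0.3481, -0.5113, -0.7858]] [0.4882, 0.3478, 0.859]
top 50.289976971628754 311.9177746830561 231.43713346209583 [[0.0073, -1.0, -0.0065], [-0.983, -0.006, -0.1838], [0.1837, 0.0078, -0.9829]] [-0.0021, 0.6027, 0.979]
wrist 66.28006168337016 322.1339712066518 242.3731857834271 [[-0.4395, 0.8982, 0.0032], [0.849, 0.4143, 0.3278], [0.2932, 0.1468, -0.9447]] [0.5491, -0.0431, 0.3829]
```

View pics/side0.png

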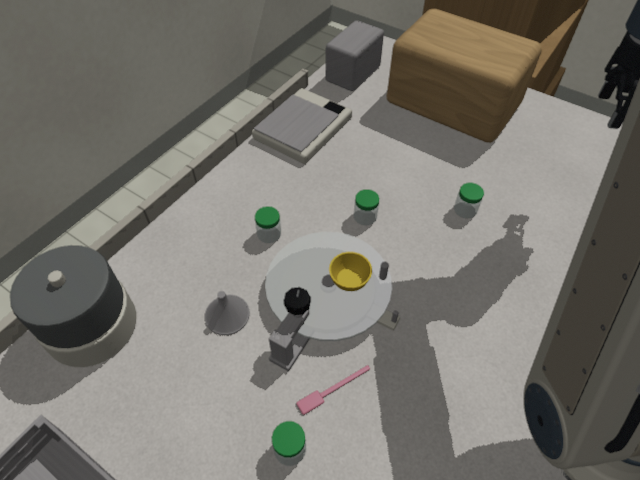

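View pics/top0.png

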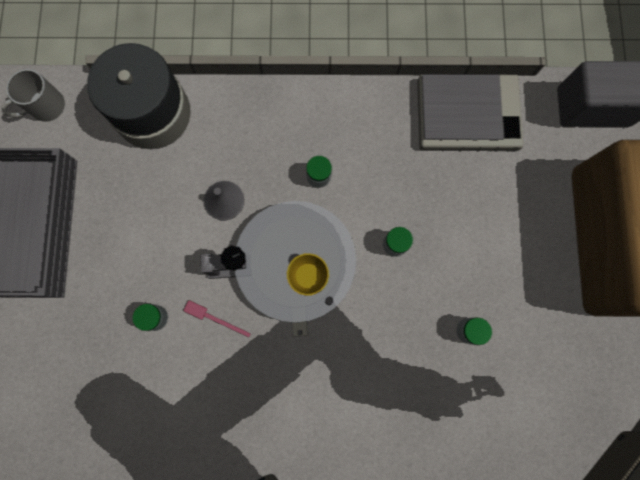

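View pics/wrist0.png

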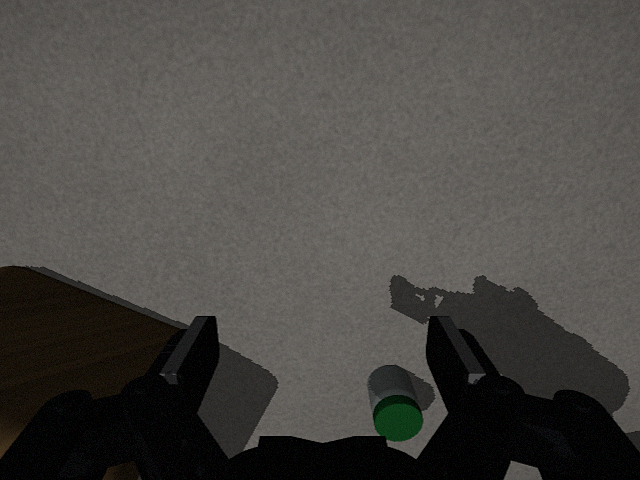

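Side view: disc about (328,283), knob (297,300), peg (384,270), pointer (395,316). Top view: knob (233,258), peg (329,300), pointer (300,331). Next I'll enlarge crops.

```bash
python3 - <<'E'
import cv2
a=cv2.imread("pics/top0.png")[190:350,170:370]; cv2.imwrite("pics/top0c.png",cv2.resize(a,None,fx=3.75,fy=3.75,interpolation=cv2.INTER_CUBIC))
a=cv2.imread("pics/side0.png")[220:380,240:440]; cv2.imwrite("pics/side0c.png",cv2.resize(a,None,fx=3.75,fy=3.75,interpolation=cv2.INTER_CUBIC))
E
```

```text
(no output)
```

View pics/top0c.png

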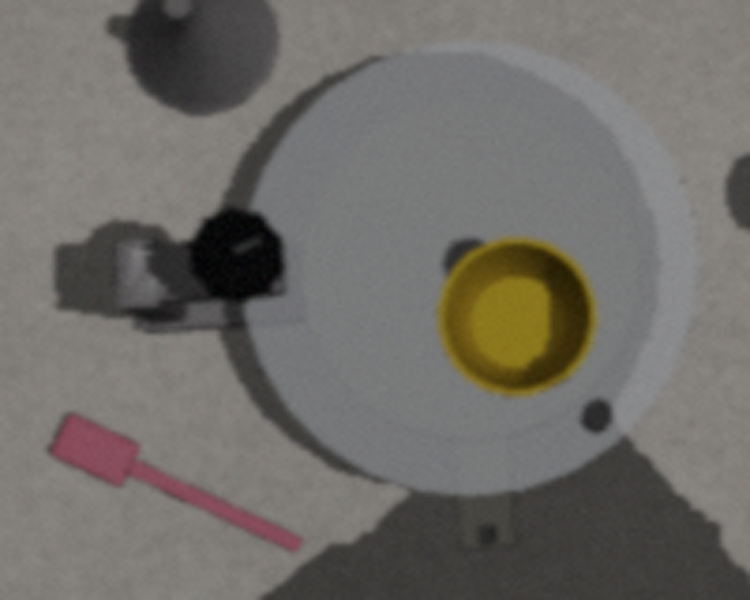

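View pics/side0c.png

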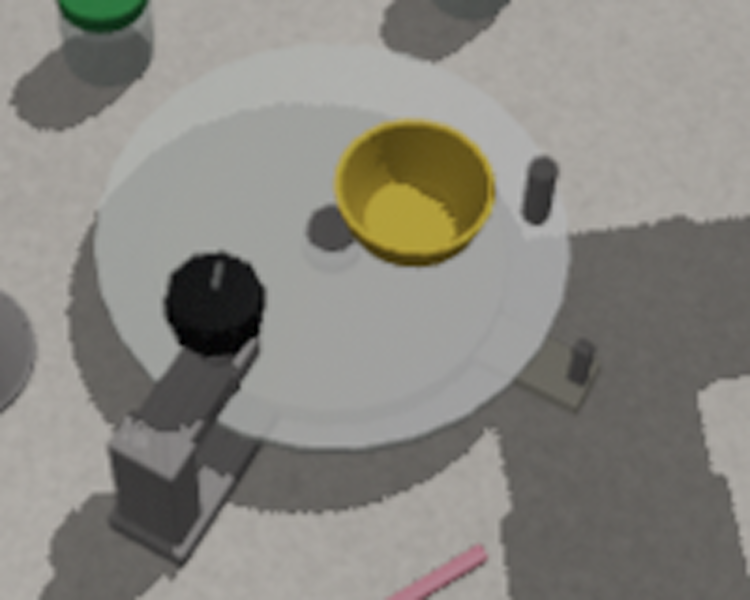

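```bash
cat > h.py <<'E'
import numpy as np,pickle
from scipy.optimize import least_squares
def proj(f,X):
    X=np.atleast_2d(X); c=X@np.array(f["R"]).T+np.array(f["t"]); F=240/np.tan(np.radians(f["fov_y"]/2))
    return np.c_[f["cx"]+F*c[:,0]/c[:,2], f["cy"]+F*c[:,1]/c[:,2]]
def ray(f,uv):
    F=240/np.tan(np.radians(f["fov_y"]/2)); R=np.array(f["R"]);t=np.array(f["t"])
    d=np.array([(uv[0]-f["cx"])/F,(uv[1]-f["cy"])/F,1]); return -R.T@t, R.T@d
def atz(f,uv,z):
    o,d=ray(f,uv); return o+d*(z-o[2])/d[2]
def Rz(a): c,s=np.cos(a),np.sin(a); return np.array([[c,-s,0],[s,c,0],[0,0,1]])
E
cat > fit.py <<'E'
from h import *
T=pickle.load(open("top0.pkl","rb"));S=pickle.load(open("side0.pkl","rb"))
t=lambda u,v:np.array([170+u/3.75,190+v/3.75]); s=lambda u,v:np.array([240+u/3.75,220+v/3.75])
print("peg",atz(T,t(597,411),.083),atz(S,s(543,167),.083))
print("ptr",atz(T,t(488,533),.045),atz(S,s(583,348),.045))
print("bowl",atz(T,t(518,317),.076),atz(S,s(414,193),.076))
print("knob@.12",atz(T,t(238,252),.12),atz(S,s(216,290),.12))
a=np.linspace(0,2*np.pi,721)
def model(p):
    x,y,yaw,th,kz=p
    sp=np.array([x,y,0])
    peg=sp+Rz(th)@[-.108,0,.083]; ptr=sp+Rz(yaw)@[-.145,0,.045]; bowl=sp+Rz(th)@[-.042,0,.076]
    kn=sp+Rz(yaw)@[0,.112,kz]
    ring=sp+np.c_[.125*np.cos(a),.125*np.sin(a),0*a+.038]
    kr=kn+np.c_[.022*np.cos(a),.022*np.sin(a),0*a]
    br=bowl+np.c_[.042*np.cos(a),.042*np.sin(a),0*a]
    return peg,ptr,bowl,kn,ring,kr,br
def res(p):
    peg,ptr,bowl,kn,ring,kr,br=model(p); r=[]
    for f,m,P,Q,D,B,K in((T,t,(597,411),(488,533),(243,697,42,495),(439,597,238,396),(191,284,208,None)),(S,s,(543,167),(583,348),(95,570,43,447),(336,494,120,266),(166,265,252,None))):
        r+=list(proj(f,peg)[0]-m(*P))+list(proj(f,ptr)[0]-m(*Q))
        for R_,E in((ring,D),(br,B),(kr,K)):
            q=proj(f,R_); mm=[q[:,0].min(),q[:,0].max(),q[:,1].min(),q[:,1].max()]
            g=m(E[0],E[2]),m(E[1],E[3] or 0)
            r+=[mm[0]-g[0][0],mm[1]-g[1][0],mm[2]-g[0][1]]
            if E[3]: r.append(mm[3]-g[1][1])
    return np.array(r)
o=least_squares(res,[.45,.1,0,.5,.13],loss="soft_l1")
print(o.x,np.degrees(o.x[2:4])); print(np.round(res(o.x),1))
peg,ptr,bowl,kn,*_=model(o.x); print("peg",peg,"ptr",ptr,"knobtop",kn)
E
python3 fit.py
```

```text
peg [ 0.46461494 -0.032514    0.083     ] [ 0.46290196 -0.03136073  0.083     ]
ptr [0.40249371 0.02374775 0.045     ] [0.40176674 0.02728554 0.045     ]
bowl [0.51329505 0.00848932 0.076     ] [0.5108366  0.01517479 0.076     ]
knob@.12 [0.5405675  0.14854403 0.12      ] [0.54421998 0.13827217 0.12      ]
[0.54638008 0.03574924 0.0747895  0.68196055 0.13512482] [ 4.28512251 39.07346109]
[-0.1  1.1 -0.6  0.4 -0.9  0.7 -0.7  0.4 -0.8  0.  -0.5  0.3 -0.1 -1.1
  0.3  0.4 -0.3  0.6 -0.9 -0.3  0.3 -0.8 -0.  -0.8  1.  -1.2 -3.5 -0.1
 -0.6  0.2]
peg [ 0.46253552 -0.03232492  0.083     ] ptr [0.40178541 0.02491487 0.045     ] knobtop [0.53801146 0.14743615 0.13512482]
```

```bash
cat > go.py <<'E'
# usage: go.py x y z psi_deg -> row shift/turn to have tool pointing down with tool z at world angle psi
import sys
from bench import r
from h import *
from scipy.spatial.transform import Rotation as Rn
o=r.get_obs();R=np.array(o["ee_rot"]);p=np.array(o["ee_pos"])
x,y,z,psi=map(float,sys.argv[1:5]);a=np.radians(psi)
zx=np.array([np.cos(a),np.sin(a),0]);xx=np.array([0,0,-1.]);yy=np.cross(zx,xx)
G=np.c_[xx,yy,zx]
print("shift mm",np.round(1e3*R.T@(np.array([x,y,z])-p),1),"turn",np.round(np.degrees(Rn.from_matrix(R.T@G).as_rotvec()),1))
print("now",np.round(p,4),"psi",round(np.degrees(np.arctan2(R[1,2],R[0,2])),2),"w",round(o["gripper_width"],3),"F",np.round(o["contact_force"],2),"M",np.round(o["wrist_torque"],3),"q",np.round(o["qpos"],2),"t",o["clock"])
E
python3 go.py .4625 -.032 .17 129.1
```

```text
shift mm [  61.  -401.2  317.2] turn [-13.    0.1   0. ]
now [ 0.242  -0.4935  0.2306] psi 116.11 w 0.998 F [ 0.65 -0.34 -0.09] M [-0.005  0.016  0.031] q [-0.83  0.26  0.11 -0.   -1.42 -0.28] t 0.15
```

Request:
play_rows(
  commands=[
    [-1, 0.061, -0.401, 0.317, -13, 0, 0],
    [-1, 0.061, -0.401, 0.317, -13, 0, 0],
    [-1, 0.061, -0.401, 0.317, -13, 0, 0],
    [-1, 0.061, -0.401, 0.317, -13, 0, 0],
    [-1, 0.061, -0.401, 0.317, -13, 0, 0],
  ],
)

```text
clock: 0.65
ee_pos: [0.3493, -0.268, 0.2012]
ee_rot: [[-0.001, -0.776, -0.631], [0.001, -0.631, 0.776], [-1.0, -0.0, 0.001]]
contact_force: [2.0, -0.0, 0.3]
gripper_width: 0.998
```

```bash
python3 go.py .4625 -.032 .17 129.1
```

```text
shift mm [  31.5 -236.6  111.7] turn [-0.   0.1  0. ]
now [ 0.3493 -0.268   0.2012] psi 129.09 w 0.998 F [ 1.99 -0.    0.26] M [-0.056 -0.222  0.016] q [-0.3   0.05 -0.21 -0.   -1.31 -0.59] t 0.65
```

Request:
play_rows(
  commands=[
    [-1, 0.0315, -0.2366, 0.1117, 0, 0, 0],
    [-1, 0.0315, -0.2366, 0.1117, 0, 0, 0],
    [-1, 0.0315, -0.2366, 0.1117, 0, 0, 0],
    [-1, 0.0315, -0.2366, 0.1117, 0, 0, 0],
    [-1, 0.0315, -0.2366, 0.1117, 0, 0, 0],
  ],
)

```text
clock: 1.15
ee_pos: [0.4562, -0.0437, 0.1716]
ee_rot: [[-0.0, -0.776, -0.631], [0.001, -0.631, 0.776], [-1.0, -0.001, 0.001]]
contact_force: [1.3, 0.3, 0.1]
gripper_width: 0.998
```

Request:
play_rows(
  commands=[
    [-1, 0, 0, 0, 0, 0, 0],
    [-1, 0, 0, 0, 0, 0, 0],
  ],
)

```text
clock: 1.35
ee_pos: [0.4561, -0.0426, 0.1711]
ee_rot: [[-0.002, -0.774, -0.633], [0.001, -0.633, 0.774], [-1.0, 0.001, 0.002]]
contact_force: [0.2, 0.1, 1.1]
gripper_width: 0.997
```

```bash
python3 go.py .4625 -.032 .17 129.1; python3 - <<'E'
from bench import r
import cv2,pickle
f=r.grab_frame("wrist"); cv2.imwrite("pics/wrist1.png",f["pixels"][:,:,::-1]); pickle.dump(f,open("wrist1.pkl","wb"))
E
```

```text
shift mm [  1.1 -11.7   4.2] turn [ 0.2  0.1 -0. ]
now [ 0.4561 -0.0426  0.1711] psi 129.26 w 0.997 F [0.17 0.08 1.1 ] M [-0.089  0.025  0.012] q [ 0.25  0.1  -0.23 -0.   -1.23 -1.13] t 1.35
```

View pics/wrist1.png

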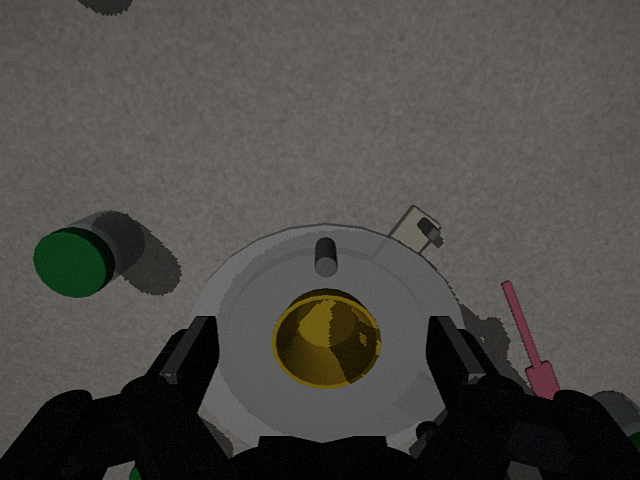

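Wrist view: peg top at (326,267), pointer top near (425,226), and the bowl between the fingers. I'll check these against the fit.

```bash
python3 - <<'E'
from h import *
import cv2
f=pickle.load(open("wrist1.pkl","rb"))
print("peg",atz(f,(326,267),.083),"ptr",atz(f,(424,224),.045))
for n,X in (("peg",[.4625,-.0323,.083]),("pegbase",[.4625,-.0323,.038]),("ptr",[.4018,.0249,.045]),("knob",[.538,.1474,.135])): print(n,proj(f,X))
a=cv2.imread("pics/wrist1.png")[190:350,270:470]; cv2.imwrite("pics/wrist1c.png",cv2.resize(a,None,fx=3.75,fy=3.75,interpolation=cv2.INTER_CUBIC))
E
```

```text
peg [ 0.46434189 -0.03231205  0.083     ] ptr [0.40167276 0.0137866  0.045     ]
peg [[327.72891618 265.07681849]]
pegbase [[326.7168121  243.29788199]]
ptr [[434.21725764 232.87727093]]
knob [[458.03024531 520.00966363]]
```

View pics/wrist1c.png

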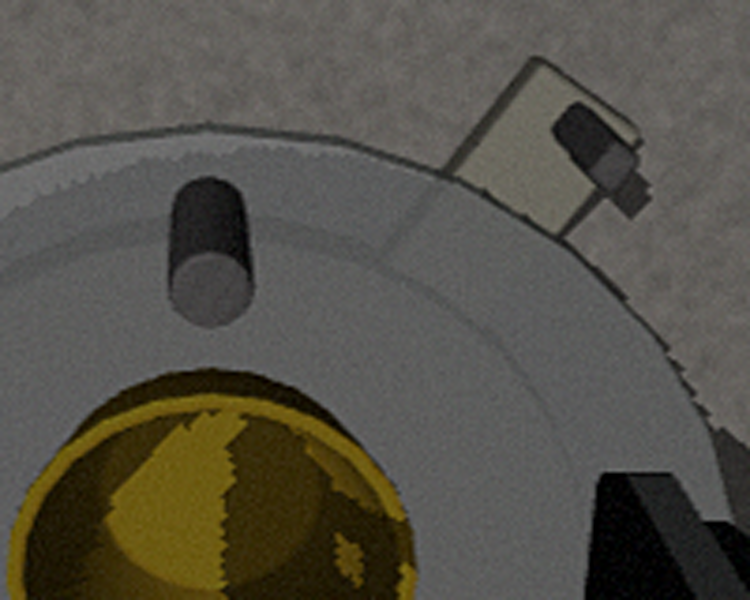

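```bash
python3 go.py .4635 -.0322 .056 129.1
```

```text
shift mm [115.4 -13.1   3.9] turn [ 0.1  0.1 -0. ]
now [ 0.4559 -0.0436  0.1714] psi 129.17 w 1.0 F [ 0.09  0.06 -0.16] M [-0.067  0.043  0.027] q [ 0.25  0.1  -0.23 -0.   -1.24 -1.13] t 1.4
```

Request:
play_rows(
  commands=[
    [-1, 0.0, -0.013, 0.004, 0, 0, 0],
    [-1, 0.04, -0.013, 0.004, 0, 0, 0],
    [-1, 0.08, -0.013, 0.004, 0, 0, 0],
    [-1, 0.115, -0.013, 0.004, 0, 0, 0],
    [-1, 0.115, -0.013, 0.004, 0, 0, 0],
  ],
)

```text
clock: 1.9
ee_pos: [0.4597, -0.0334, 0.0526]
ee_rot: [[-0.01, -0.777, -0.629], [0.0, -0.629, 0.777], [-1.0, 0.008, 0.006]]
contact_force: [-0.4, -0.5, -0.4]
gripper_width: 0.998
```

```bash
python3 go.py .4635 -.0322 .056 129.1
```

```text
shift mm [-3.4 -3.7 -1.4] turn [-0.1  0.4 -0.5]
now [ 0.4597 -0.0334  0.0526] psi 129.01 w 0.998 F [-0.43 -0.54 -0.35] M [-0.047  0.089  0.074] q [ 0.27  0.23 -0.41 -0.   -0.94 -1.15] t 1.9
```

Request:
play_rows(
  commands=[
    [-1, -0.003, -0.004, -0.001, 0, 0, 0],
    [0, -0.003, -0.004, -0.001, 0, 0, 0],
    [0.3, -0.003, -0.004, -0.001, 0, 0, 0],
    [0.5, -0.003, -0.004, -0.001, 0, 0, 0],
    [0.5, -0.003, -0.004, -0.001, 0, 0, 0],
  ],
)

```text
clock: 2.4
ee_pos: [0.4639, -0.0316, 0.0564]
ee_rot: [[-0.009, -0.777, -0.629], [0.0, -0.629, 0.777], [-1.0, 0.007, 0.006]]
contact_force: [-0.3, -0.0, -0.3]
gripper_width: 0.33
```

```bash
python3 go.py .4635 -.0322 .056 129.1
```

```text
shift mm [ 0.4  0.7 -0.2] turn [-0.1  0.3 -0.4]
now [ 0.4639 -0.0316  0.0564] psi 129.01 w 0.33 F [-0.31 -0.02 -0.29] M [ 0.027  0.004 -0.023] q [ 0.27  0.23 -0.4  -0.   -0.95 -1.16] t 2.4
```

```bash
cat > arc.py <<'E'
from bench import r
from h import *
from scipy.spatial.transform import Rotation as Rn
import sys
o=r.get_obs();R=np.array(o["ee_rot"]);p=np.array(o["ee_pos"])
for th in map(float,sys.argv[1:]):
    t=np.array([.5464,.0357,0])+Rz(np.radians(th))@[-.108,0,.056]
    a=np.radians(th+90); zx=np.array([np.cos(a),np.sin(a),0]);xx=np.array([0,0,-1.]);G=np.c_[xx,np.cross(zx,xx),zx]
    print(th,np.round(R.T@(t-p),4),np.round(np.degrees(Rn.from_matrix(R.T@G).as_rotvec()),1))
E
python3 arc.py 39 36 32 28 24 20
```

```text
39.0 [0.0004 0.0015 0.0004] [ 0.   0.3 -0.4]
36.0 [0.0004 0.0014 0.006 ] [ 3.   0.3 -0.4]
32.0 [0.0005 0.0007 0.0135] [ 7.   0.3 -0.4]
28.0 [ 0.0005 -0.0005  0.021 ] [11.   0.3 -0.4]
24.0 [ 0.0005 -0.0022  0.0283] [15.   0.3 -0.4]
20.0 [ 0.0006 -0.0044  0.0355] [19.   0.3 -0.4]
```

Request:
play_rows(
  commands=[
    [0.58, 0, 0.0015, 0, 0, 0.3, -0.4],
    [0.58, 0, 0.0014, 0.006, 3, 0.3, -0.4],
    [0.58, 0, 0.0007, 0.0135, 7, 0.3, -0.4],
    [0.58, 0, -0.0005, 0.021, 11, 0.3, -0.4],
    [0.58, 0, -0.0022, 0.0283, 15, 0.3, -0.4],
  ],
)

```text
clock: 2.9
ee_pos: [0.4476, -0.0081, 0.0567]
ee_rot: [[0.001, -0.915, -0.404], [-0.0, -0.404, 0.915], [-1.0, -0.0, -0.001]]
contact_force: [1.0, 0.0, -0.6]
gripper_width: 0.211
```

```bash
python3 arc.py 24 20 16 12 8 4.3; python3 go.py .4635 -.0322 .056 129.1
```

```text
24.0 [ 0.0007 -0.0001 -0.0002] [-0.2 -0.   0. ]
20.0 [ 0.0007 -0.0003  0.0073] [ 3.8 -0.   0. ]
16.0 [ 0.0007 -0.0011  0.0148] [ 7.8 -0.   0. ]
12.0 [ 0.0007 -0.0024  0.0223] [11.8 -0.   0. ]
8.0 [ 0.0007 -0.0042  0.0296] [15.8 -0.   0. ]
4.3 [ 0.0007 -0.0063  0.0362] [19.5 -0.   0. ]
shift mm [  0.7  -4.8 -28.5] turn [-15.3  -0.    0. ]
now [ 0.4476 -0.0081  0.0567] psi 113.85 w 0.211 F [ 1.04  0.02 -0.62] M [-0.101 -0.192 -0.01 ] q [ 0.33  0.19 -0.45  0.   -0.93 -1.49] t 2.9
```

Request:
play_rows(
  commands=[
    [0.58, 0, -0.0003, 0.0073, 3.8, 0, 0],
    [0.58, 0, -0.0011, 0.0148, 7.8, 0, 0],
    [0.58, 0, -0.0024, 0.0223, 11.8, 0, 0],
    [0.58, 0, -0.0042, 0.0296, 15.8, 0, 0],
    [0.58, 0, -0.0063, 0.0362, 19.5, 0, 0],
  ],
)

```text
clock: 3.4
ee_pos: [0.4384, 0.0277, 0.0569]
ee_rot: [[0.001, -0.997, -0.073], [-0.001, -0.073, 0.997], [-1.0, -0.001, -0.001]]
contact_force: [-1.0, -0.3, 1.0]
gripper_width: 0.215
```

Request:
play_rows(
  commands=[
    [0.62, 0, 0, 0, 0, 0, 0],
    [0.62, 0, 0, 0, 0, 0, 0],
  ],
)

```text
clock: 3.6
ee_pos: [0.4384, 0.0277, 0.057]
ee_rot: [[0.002, -0.997, -0.075], [-0.0, -0.075, 0.997], [-1.0, -0.001, -0.0]]
contact_force: [-0.4, -0.0, -0.2]
gripper_width: 0.191
```

```bash
python3 arc.py 4.3;  python3 go.py .4387 .0276 .056 94.3; python3 - <<'E'
from bench import r
import cv2,pickle
for n in ("wrist","side","top"):
    f=r.grab_frame(n); cv2.imwrite(f"pics/{n}2.png",f["pixels"][:,:,::-1]); pickle.dump(f,open(f"{n}2.pkl","wb"))
a=cv2.imread("pics/top2.png")[190:350,170:370]; cv2.imwrite("pics/top2c.png",cv2.resize(a,None,fx=3.75,fy=3.75,interpolation=cv2.INTER_CUBIC))
a=cv2.imread("pics/side2.png")[220:380,240:440]; cv2.imwrite("pics/side2c.png",cv2.resize(a,None,fx=3.75,fy=3.75,interpolation=cv2.INTER_CUBIC))
E
```

```text
4.3 [ 0.001  -0.0003 -0.0001] [ 0.  -0.   0.1]
shift mm [ 1.  -0.3 -0.1] turn [ 0.  -0.   0.1]
now [0.4384 0.0277 0.057 ] psi 94.31 w 0.191 F [-0.35 -0.02 -0.24] M [0.066 0.054 0.041] q [ 0.42  0.18 -0.47  0.   -0.92 -1.92] t 3.6
```

View pics/wrist2.png

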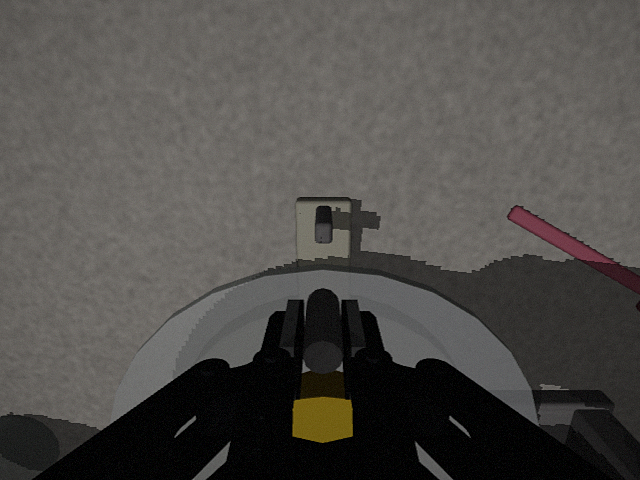

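View pics/side2c.png

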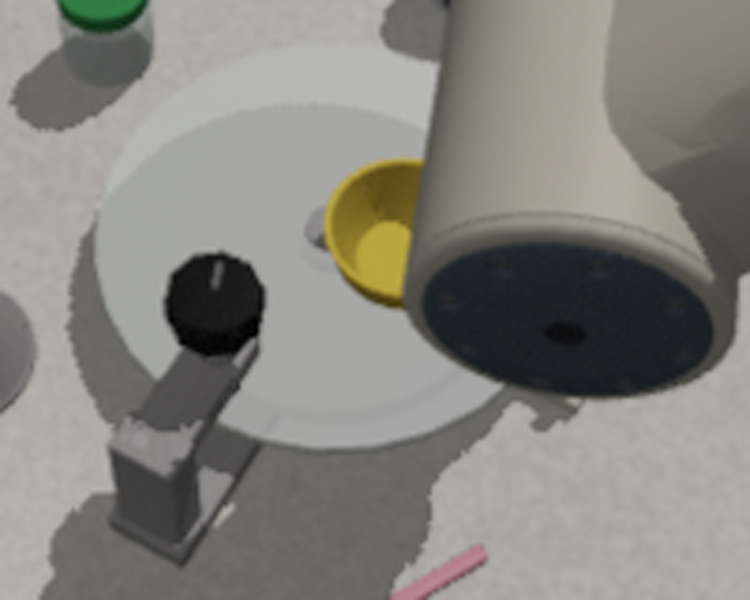

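```bash
python3 - <<'E'
from h import *
import cv2
f=pickle.load(open("wrist2.pkl","rb"))
a=cv2.imread("pics/wrist2.png")[190:390,200:450]; cv2.imwrite("pics/wrist2c.png",cv2.resize(a,None,fx=3.,fy=3.,interpolation=cv2.INTER_CUBIC))
p=atz(f,(323.5,233),.045);q=atz(f,(322,357),.083); sp=np.array([.5464,.0357,0])
print(p,q)
for v in(p,q): d=sp-v; print(np.degrees(np.arctan2(d[1],d[0])),np.hypot(*d[:2]))
E
```

```text
[0.40286856 0.02518301 0.045     ] [0.44006693 0.02727046 0.083     ]
4.190750549806575 0.14391622950502636
4.532637949388352 0.10666666800966028
```

View pics/wrist2c.png

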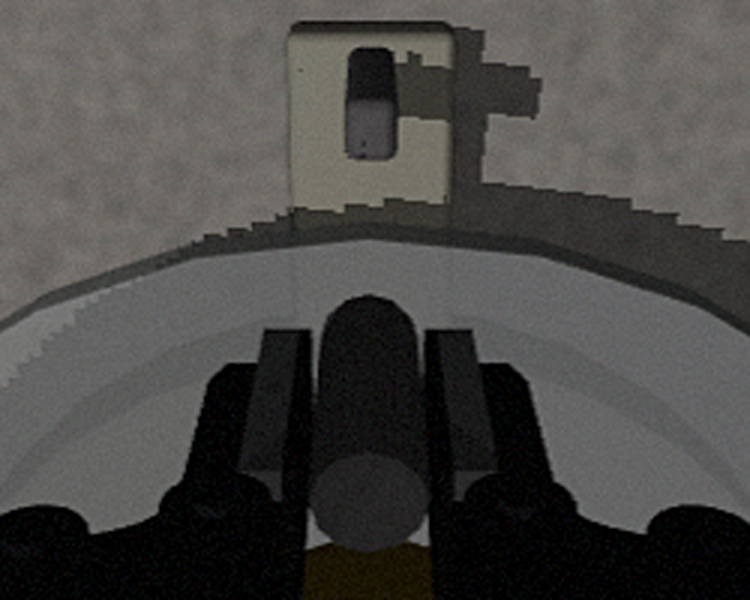

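The wrist view puts peg top at (322,357) and pointer at (323.5,233), both on the same radial line. Angles from the spindle are 4.5° and 4.2°, so it's aligned. Next I'll release, lift, and go to the knob.

Request:
play_rows(
  commands=[
    [0.3, 0, 0, 0, 0, 0, 0],
    [-0.3, 0, 0, 0, 0, 0, 0],
    [-1, 0, 0, 0, 0, 0, 0],
    [-1, 0, 0, 0, 0, 0, 0],
    [-1, -0.04, 0, 0, 0, 0, 0],
  ],
)

```text
clock: 4.25
ee_pos: [0.4346, 0.0265, 0.0932]
ee_rot: [[-0.009, -0.997, -0.073], [-0.003, -0.073, 0.997], [-1.0, 0.009, -0.003]]
contact_force: [0.9, 0.1, 0.1]
gripper_width: 0.992
```

Request:
play_rows(
  commands=[
    [-1, -0.05, 0, 0, -8, 0, 0],
    [-1, -0.1, 0, 0, -16, 0, 0],
    [-1, -0.13, 0, 0, -24, 0, 0],
    [-1, -0.13, 0, 0, -32, 0, 0],
    [-1, -0.13, 0, 0, -40, 0, 0],
  ],
)

```text
clock: 4.75
ee_pos: [0.4363, 0.0272, 0.2243]
ee_rot: [[-0.007, -0.713, -0.701], [-0.002, -0.701, 0.713], [-1.0, 0.006, 0.003]]
contact_force: [-0.1, -0.4, 0.1]
gripper_width: 0.999
```

```bash
python3 go.py .48 .1 .25 180;
```

```text
shift mm [-26.1 -82.1  21.4] turn [-45.5   0.3  -0.3]
now [0.4363 0.0272 0.2243] psi 134.51 w 0.999 F [-0.14 -0.45  0.13] M [0.027 0.023 0.036] q [ 0.42  0.04 -0.17 -0.   -1.37 -1.22] t 4.75
```

Request:
play_rows(
  commands=[
    [-1, -0.02, 0, 0, -8, 0, 0],
    [-1, -0.02, 0, 0, -16, 0, 0],
    [-1, -0.02, 0, 0, -24, 0, 0],
    [-1, -0.02, 0, 0, -32, 0, 0],
    [-1, -0.02, 0, 0, -40, 0, 0],
  ],
)

```text
clock: 5.25
ee_pos: [0.4363, 0.0272, 0.2443]
ee_rot: [[-0.007, -0.09, -0.996], [-0.002, -0.996, 0.09], [-1.0, 0.003, 0.007]]
contact_force: [0.2, -0.7, 0.4]
gripper_width: 1.0
```

Request:
play_rows(
  commands=[
    [-1, 0, 0, 0, -8, 0, 0],
    [-1, 0, 0, 0, -16, 0, 0],
    [-1, 0, 0, 0, -24, 0, 0],
    [-1, 0, 0, 0, -32, 0, 0],
    [-1, 0, 0, 0, -40, 0, 0],
  ],
)

```text
clock: 5.75
ee_pos: [0.4362, 0.0271, 0.2442]
ee_rot: [[-0.007, 0.576, -0.817], [-0.002, -0.817, -0.576], [-1.0, -0.003, 0.007]]
contact_force: [0.4, -0.1, -0.8]
gripper_width: 0.999
```

Request:
play_rows(
  commands=[
    [-1, 0, 0, 0, -8, 0, 0],
    [-1, 0, 0, 0, -16, 0, 0],
    [-1, 0, 0, 0, -24, 0, 0],
    [-1, 0, 0, 0, -32, 0, 0],
    [-1, 0, 0, 0, -40, 0, 0],
  ],
)

```text
clock: 6.25
ee_pos: [0.4361, 0.0271, 0.2441]
ee_rot: [[-0.008, 0.968, -0.25], [-0.002, -0.25, -0.968], [-1.0, -0.007, 0.004]]
contact_force: [-0.0, -0.0, 1.0]
gripper_width: 1.005
```

Request:
play_rows(
  commands=[
    [-1, 0, 0, 0, -8, 0, 0],
    [-1, 0, 0, 0, -16, 0, 0],
    [-1, 0, 0, 0, -24, 0, 0],
    [-1, 0, 0, 0, -32, 0, 0],
    [-1, 0, 0, 0, -40, 0, 0],
  ],
)

```text
clock: 6.75
ee_pos: [0.436, 0.0271, 0.244]
ee_rot: [[-0.008, 0.9, 0.436], [-0.002, 0.436, -0.9], [-1.0, -0.008, -0.002]]
contact_force: [-0.6, 0.7, -0.2]
gripper_width: 1.0
```

```bash
python3 go.py .53 .07 .25 -20;
```

```text
shift mm [ -6.8 103.2   2.4] turn [-44.2  -0.3   0.4]
now [0.436  0.0271 0.244 ] psi -64.15 w 1.0 F [-0.6   0.74 -0.19] M [ 0.024  0.016 -0.008] q [ 0.42  0.03 -0.13 -0.   -1.42  1.6 ] t 6.75
```

Request:
play_rows(
  commands=[
    [-1, -0.007, 0.04, 0.001, -8.5, 0, 0],
    [-1, -0.007, 0.08, 0.002, -17, -0.1, 0.1],
    [-1, -0.007, 0.103, 0.002, -25.5, -0.2, 0.2],
    [-1, -0.007, 0.103, 0.002, -34, -0.3, 0.3],
    [-1, -0.007, 0.103, 0.002, -42, -0.3, 0.4],
  ],
)

```text
clock: 7.25
ee_pos: [0.53, 0.0705, 0.2493]
ee_rot: [[-0.001, 0.371, 0.929], [-0.001, 0.929, -0.371], [-1.0, -0.001, -0.0]]
contact_force: [0.3, -0.2, -0.5]
gripper_width: 0.999
```

Request:
play_rows(
  commands=[
    [-1, 0, 0, 0, 0, 0, 0],
  ],
)

```text
clock: 7.35
ee_pos: [0.5301, 0.0705, 0.249]
ee_rot: [[-0.001, 0.37, 0.929], [-0.001, 0.929, -0.37], [-1.0, -0.002, -0.001]]
contact_force: [-0.3, -0.7, 0.3]
gripper_width: 0.995
```

```bash
python3 go.py .538 .1474 .25 -20; python3 - <<'E'
from bench import r
from h import *
import cv2,pickle
f=r.grab_frame("wrist"); cv2.imwrite("pics/wrist3.png",f["pixels"][:,:,::-1]); pickle.dump(f,open("wrist3.pkl","wb"))
print(proj(f,[.538,.1474,.135]))
E
```

```text
shift mm [ -1.1  74.3 -21.1] turn [-1.7 -0.   0.1]
now [0.5301 0.0705 0.249 ] psi -21.71 w 0.995 F [-0.32 -0.69  0.26] M [ 0.012 -0.026  0.002] q [ 0.43  0.22  0.11  0.   -1.46  2.34] t 7.35
[[291.34098761 130.06581583]]
```

View pics/wrist3.png

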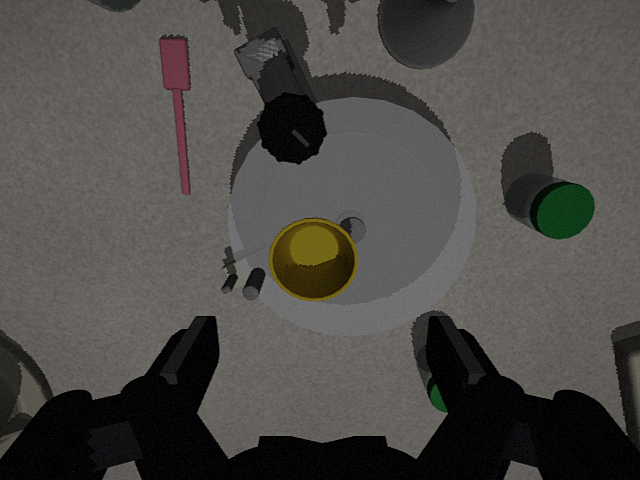

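```bash
python3 - <<'E'
import cv2
a=cv2.imread("pics/wrist3.png")[70:190,230:350]; a=cv2.convertScaleAbs(cv2.resize(a,None,fx=5,fy=5,interpolation=cv2.INTER_CUBIC),alpha=2.5); cv2.imwrite("pics/wrist3c.png",a)
E
```

```text
(no output)
```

View pics/wrist3c.png

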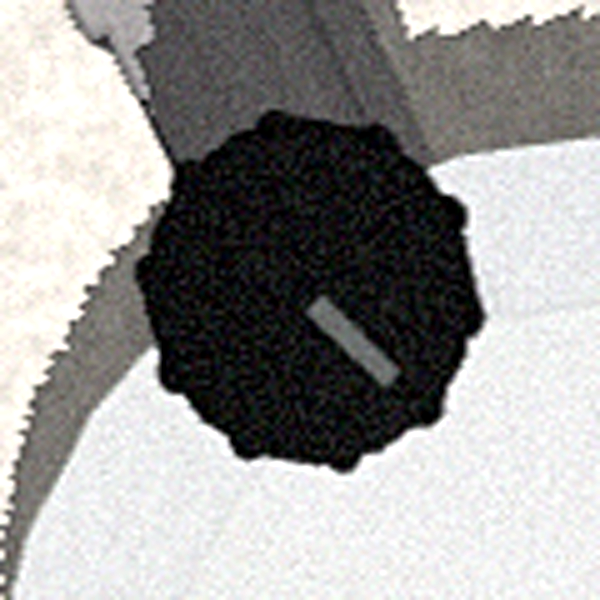

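```bash
cat > kfit.py <<'E'
from h import *
T=pickle.load(open("top0.pkl","rb"));S=pickle.load(open("side0.pkl","rb"));W=pickle.load(open("wrist3.pkl","rb"))
a=np.linspace(0,2*np.pi,361)
def ext(f,p):
    x,y,h,R=p; q=np.vstack([proj(f,np.c_[x+R*np.cos(a),y+R*np.sin(a),0*a+z]) for z in(h,h-.024)])
    return np.array([q[:,0].min(),q[:,0].max(),q[:,1].min(),q[:,1].max()])
M=[(T,np.array([170+191/3.75,170+284/3.75,190+208/3.75,190+300/3.75]),1),(S,np.array([240+166/3.75,240+265/3.75,220+252/3.75,220+356/3.75]),1),(W,np.array([257.4,327,91.6,163.6]),1)]
def res(p,M=M): return np.concatenate([(ext(f,p)-m)*w for f,m,w in M])
o=least_squares(res,[.538,.147,.13,.022],x_scale=[.01,.01,.01,.001]); print(o.x,np.round(res(o.x),1))
for i in range(3):
    mm=[m for j,m in enumerate(M) if j!=i]; o2=least_squares(res,[.538,.147,.13,.022],x_scale=[.01,.01,.01,.001],args=(mm,)); print(i,o2.x)
E
python3 kfit.py
```

```text
[0.53894976 0.14784212 0.13814406 0.02258932] [-0.9  0.5 -0.8  0.4 -1.1 -0.7 -1.1  1.2  0.4 -0.8  0.6  0.1]
0 [0.53898697 0.14786627 0.13818296 0.02271121]
1 [0.53907714 0.1479527  0.13769775 0.02274916]
2 [0.53801135 0.14720139 0.13844574 0.02138423]
```

```bash
python3 go.py .5387 .1477 .19 -21.7
```

```text
shift mm [ 58.7  74.9 -20.7] turn [-0.2 -0.1  0.1]
now [0.53   0.0706 0.2488] psi -21.92 w 1.003 F [-1.04 -0.62 -0.15] M [ 0.048 -0.007 -0.007] q [ 0.43  0.22  0.11  0.   -1.46  2.33] t 7.4
```

Request:
play_rows(
  commands=[
    [-1, 0.03, 0.04, -0.01, 0, 0, 0],
    [-1, 0.0587, 0.0749, -0.0207, 0, 0, 0],
    [-1, 0.0587, 0.0749, -0.0207, 0, 0, 0],
    [-1, 0.0587, 0.0749, -0.0207, 0, 0, 0],
  ],
)

```text
clock: 7.8
ee_pos: [0.5383, 0.1479, 0.1894]
ee_rot: [[-0.003, 0.374, 0.927], [-0.003, 0.927, -0.374], [-1.0, -0.004, -0.002]]
contact_force: [-0.8, 0.2, 0.5]
gripper_width: 1.0
```

```bash
python3 go.py .5387 .1477 .107 -21.7; python3 - <<'E'
from bench import r
from h import *
import cv2,pickle
f=r.grab_frame("wrist"); cv2.imwrite("pics/wrist4.png",f["pixels"][:,:,::-1]); pickle.dump(f,open("wrist4.pkl","wb"))
print(proj(f,[.5387,.1477,.138]))
E
```

```text
shift mm [82.4  0.2  0.6] turn [-0.3 -0.1  0.2]
now [0.5383 0.1479 0.1894] psi -21.99 w 1.0 F [-0.77  0.19  0.54] M [-0.018 -0.01   0.002] q [ 0.55  0.29  0.05  0.   -1.33  2.21] t 7.8
[[323.72193988 269.23703406]]
```

View pics/wrist4.png

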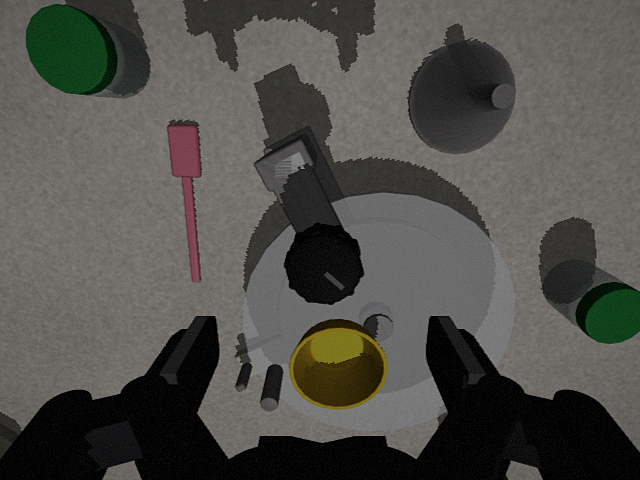

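Knob centred at (324,264), midway between the fingers; the predicted spot was (324,269). Next I'll descend around it.

Request:
play_rows(
  commands=[
    [-1, 0.03, 0, 0.0006, 0, 0, 0],
    [-1, 0.06, 0, 0.0006, 0, 0, 0],
    [-1, 0.08, 0, 0.0006, 0, 0, 0],
    [-1, 0.082, 0, 0.0006, 0, 0, 0],
    [-1, 0.082, 0, 0.0006, 0, 0, 0],
  ],
)

```text
clock: 8.35
ee_pos: [0.5401, 0.1466, 0.1099]
ee_rot: [[0.001, 0.376, 0.927], [-0.002, 0.927, -0.376], [-1.0, -0.001, 0.001]]
contact_force: [0.3, 0.5, 0.2]
gripper_width: 1.002
```

```bash
python3 go.py .5387 .1477 .107 -21.7
```

```text
shift mm [ 2.9  0.5 -1.8] turn [-0.4  0.1  0.1]
now [0.5401 0.1466 0.1099] psi -22.09 w 1.002 F [0.27 0.53 0.17] M [ 0.071 -0.037 -0.004] q [ 0.55  0.34 -0.09  0.   -1.14  2.21] t 8.35
```

Request:
play_rows(
  commands=[
    [-1, 0.003, 0.0005, -0.0018, 0, 0, 0],
    [-1, 0.003, 0.0005, -0.0018, 0, 0, 0],
    [-0.4, 0.003, 0.0005, -0.0018, 0, 0, 0],
    [-0.2, 0.003, 0.0005, -0.0018, 0, 0, 0],
    [-0.2, 0.003, 0.0005, -0.0018, 0, 0, 0],
  ],
)

```text
clock: 8.85
ee_pos: [0.5388, 0.1478, 0.1072]
ee_rot: [[0.001, 0.376, 0.927], [-0.001, 0.927, -0.376], [-1.0, -0.001, 0.002]]
contact_force: [-0.4, -1.2, -0.9]
gripper_width: 0.603
```

```bash
python3 go.py .5387 .1477 .107 -21.7
```

```text
shift mm [ 0.2 -0.1 -0. ] turn [-0.4  0.1  0.1]
now [0.5388 0.1478 0.1072] psi -22.09 w 0.603 F [-0.42 -1.18 -0.86] M [ 0.02  -0.02  -0.006] q [ 0.55  0.34 -0.1   0.   -1.13  2.21] t 8.85
```

Width is 51 mm with no contact yet. Now I'll close onto the knob.

Request:
play_rows(
  commands=[
    [-0.1, 0, 0, 0, 0, 0, 0],
    [0.0, 0, 0, 0, 0, 0, 0],
    [0.2, 0, 0, 0, 0, 0, 0],
    [0.5, 0, 0, 0, 0, 0, 0],
    [1, 0, 0, 0, 0, 0, 0],
  ],
)

```text
clock: 9.35
ee_pos: [0.5391, 0.1478, 0.1076]
ee_rot: [[0.002, 0.376, 0.927], [-0.001, 0.927, -0.376], [-1.0, -0.001, 0.003]]
contact_force: [0.1, -0.7, 3.6]
gripper_width: 0.497
```

```bash
python3 go.py .5387 .1477 .107 -21.7; python3 - <<'E'
from bench import r
import cv2,pickle
f=r.grab_frame("wrist"); cv2.imwrite("pics/wrist5.png",f["pixels"][:,:,::-1])
f=r.grab_frame("side"); a=f["pixels"][200:380,220:460,::-1]; cv2.imwrite("pics/side5.png",cv2.resize(a,None,fx=3.2,fy=3.2,interpolation=cv2.INTER_CUBIC))
E
```

```text
shift mm [ 0.6 -0.2 -0.4] turn [-0.4  0.1  0. ]
now [0.5391 0.1478 0.1076] psi -22.08 w 0.497 F [ 0.08 -0.74  3.62] M [-0.338 -0.138 -0.027] q [ 0.55  0.34 -0.1   0.   -1.13  2.21] t 9.35
```

View pics/wrist5.png

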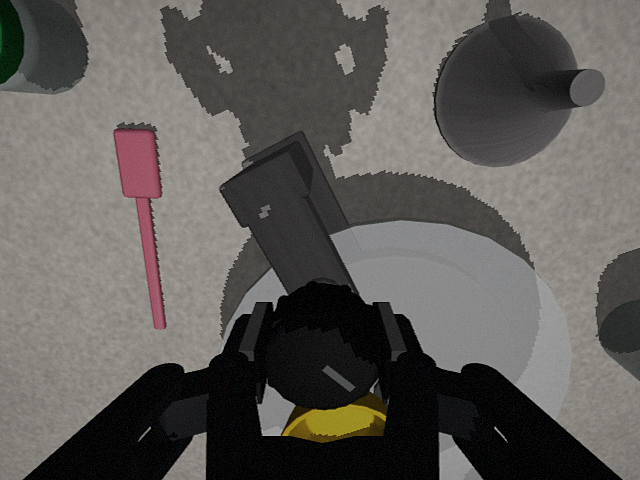

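View pics/side5.png

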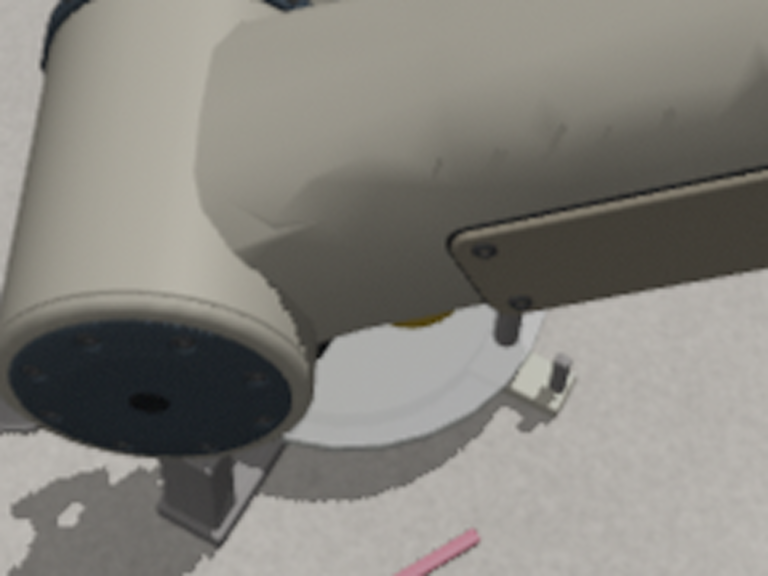

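Gripped at 42 mm with small lateral forces. I'll start turning clockwise, lowering 0.1 mm per degree.

Request:
play_rows(
  commands=[
    [1, 0.0006, 0, 0, 6, 0, 0],
    [1, 0.0013, 0, 0, 12, 0, 0],
    [1, 0.0019, 0, 0, 18, 0, 0],
    [1, 0.0025, 0, 0, 24, 0, 0],
    [1, 0.0031, 0, 0, 30, 0, 0],
  ],
)

```text
clock: 9.95
ee_pos: [0.5388, 0.1479, 0.1044]
ee_rot: [[0.002, 0.791, 0.611], [-0.001, 0.611, -0.791], [-1.0, 0.001, 0.002]]
contact_force: [-2.0, 0.5, 2.5]
gripper_width: 0.499
```

```bash
python3 go.py .5387 .1477 .107 -52
```

```text
shift mm [-2.6 -0.2  0.1] turn [-0.3  0.1 -0. ]
now [0.5388 0.1479 0.1044] psi -52.32 w 0.499 F [-2.04  0.54  2.48] M [0.028 0.411 0.064] q [ 0.55  0.34 -0.1   0.   -1.13  1.68] t 9.95
```

Request:
play_rows(
  commands=[
    [1, 0.0005, 0, 0, 5, 0, 0],
    [1, 0.001, 0, 0, 10, 0, 0],
    [1, 0.0015, 0, 0, 14, 0, 0],
  ],
)

```text
clock: 10.25
ee_pos: [0.5388, 0.1481, 0.103]
ee_rot: [[0.002, 0.917, 0.399], [-0.001, 0.399, -0.917], [-1.0, 0.001, 0.001]]
contact_force: [-1.2, 0.9, 3.1]
gripper_width: 0.499
```

```bash
cat > m.py <<'E'
from bench import r
import numpy as np
L=[]
for i in range(4):
    o=r.get_obs(); L.append(np.r_[o["contact_force"],o["wrist_torque"]]); 
    if i<3: r.grab_frame("wrist")
L=np.array(L);R=np.array(o["ee_rot"])
print("Mz",np.round(L[:,5],3),"mean",L[:,5].mean().round(3),"F",np.round(L[:,:3].mean(0),1),"z",np.round(o["ee_pos"],4),"psi",round(np.degrees(np.arctan2(R[1,2],R[0,2])),2),"q6",round(o["qpos"][5],4),"tau6",np.round(o["joint_torque"][5],3),"t",o["clock"])
E
python3 m.py
```

```text
Mz [ 0.04  -0.118 -0.132 -0.118] mean -0.082 F [-1.1  0.2  3.6] z [0.5387 0.1481 0.103 ] psi -66.24 q6 1.4354 tau6 -0.182 t 10.4
```

Request:
play_rows(
  commands=[
    [1, 0.0004, 0, 0, 4, 0, 0],
    [1, 0.0008, 0, 0, 8, 0, 0],
  ],
)

```text
clock: 10.6
ee_pos: [0.5387, 0.1482, 0.1022]
ee_rot: [[0.001, 0.963, 0.271], [-0.001, 0.271, -0.963], [-1.0, 0.001, 0.001]]
contact_force: [0.6, 0.5, 2.7]
gripper_width: 0.504
```

```bash
python3 m.py
```

```text
Mz [ 0.055 -0.113 -0.135 -0.04 ] mean -0.058 F [-0.3  0.4  3.2] z [0.5387 0.1482 0.1022] psi -74.1 q6 1.2984 tau6 -0.163 t 10.75
```

Request:
play_rows(
  commands=[
    [1, 0.0004, 0, 0, 4, 0, 0],
    [1, 0.0008, 0, 0, 8, 0, 0],
  ],
)

```text
clock: 10.95
ee_pos: [0.5386, 0.1483, 0.1013]
ee_rot: [[0.001, 0.99, 0.138], [-0.001, 0.138, -0.99], [-1.0, 0.001, 0.001]]
contact_force: [-0.8, 1.3, 3.8]
gripper_width: 0.497
```

```bash
python3 m.py
```

```text
Mz [ 0.068 -0.125 -0.095 -0.125] mean -0.069 F [-0.7  0.6  3.1] z [0.5386 0.1483 0.1013] psi -81.91 q6 1.1621 tau6 -0.156 t 11.1
```

Request:
play_rows(
  commands=[
    [1, 0.0004, 0, 0, 4, 0, 0],
    [1, 0.0008, 0, 0, 8, 0, 0],
  ],
)

```text
clock: 11.3
ee_pos: [0.5386, 0.1484, 0.1005]
ee_rot: [[0.001, 1.0, 0.003], [-0.0, 0.003, -1.0], [-1.0, 0.001, 0.0]]
contact_force: [0.2, 0.7, 2.4]
gripper_width: 0.501
```

```bash
python3 m.py
```

```text
Mz [ 0.063 -0.088 -0.073 -0.128] mean -0.056 F [-0.5  1.   2.6] z [0.5386 0.1484 0.1005] psi -89.71 q6 1.026 tau6 -0.154 t 11.45
```

Request:
play_rows(
  commands=[
    [1, 0.0004, 0, 0, 4, 0, 0],
    [1, 0.0008, 0, 0, 8, 0, 0],
  ],
)

```text
clock: 11.65
ee_pos: [0.5386, 0.1485, 0.0997]
ee_rot: [[0.001, 0.991, -0.133], [-0.0, -0.133, -0.991], [-1.0, 0.001, -0.0]]
contact_force: [0.1, 0.2, 2.7]
gripper_width: 0.497
```

```bash
python3 m.py
```

```text
Mz [ 0.059 -0.118 -0.124 -0.136] mean -0.08 F [-0.2  0.7  2.4] z [0.5386 0.1485 0.0997] psi -97.5 q6 0.89 tau6 -0.153 t 11.8
```

Request:
play_rows(
  commands=[
    [1, 0.0004, 0, 0, 4, 0, 0],
    [1, 0.0008, 0, 0, 8, 0, 0],
  ],
)

```text
clock: 12.0
ee_pos: [0.5387, 0.1486, 0.0989]
ee_rot: [[0.001, 0.964, -0.266], [0.0, -0.266, -0.964], [-1.0, 0.001, -0.0]]
contact_force: [-0.4, -0.1, 1.4]
gripper_width: 0.494
```

```bash
python3 m.py
```

```text
Mz [ 0.069 -0.131 -0.105 -0.091] mean -0.064 F [-0.1  1.   2.5] z [0.5386 0.1486 0.0989] psi -105.29 q6 0.7541 tau6 -0.153 t 12.15
```

Request:
play_rows(
  commands=[
    [1, 0.0004, 0, 0, 4, 0, 0],
    [1, 0.0008, 0, 0, 8, 0, 0],
  ],
)

```text
clock: 12.35
ee_pos: [0.5387, 0.1487, 0.0981]
ee_rot: [[0.001, 0.919, -0.394], [0.0, -0.394, -0.919], [-1.0, 0.001, -0.001]]
contact_force: [0.1, 0.5, 2.8]
gripper_width: 0.502
```

```bash
python3 m.py
```

```text
Mz [ 0.094 -0.141 -0.131 -0.08 ] mean -0.064 F [0.1 0.7 2.3] z [0.5387 0.1487 0.0981] psi -113.07 q6 0.6183 tau6 -0.154 t 12.5
```

Request:
play_rows(
  commands=[
    [1, 0.0004, 0, 0, 4, 0, 0],
    [1, 0.0008, 0, 0, 8, 0, 0],
  ],
)

```text
clock: 12.7
ee_pos: [0.5387, 0.1487, 0.0973]
ee_rot: [[0.002, 0.857, -0.515], [0.0, -0.515, -0.857], [-1.0, 0.001, -0.001]]
contact_force: [0.0, 1.1, 1.6]
gripper_width: 0.5
```

```bash
python3 m.py
```

```text
Mz [ 0.066 -0.126 -0.088 -0.148] mean -0.074 F [0.4 1.  1.9] z [0.5387 0.1488 0.0973] psi -120.86 q6 0.4824 tau6 -0.156 t 12.85
```

Request:
play_rows(
  commands=[
    [1, 0.0004, 0, 0, 4, 0, 0],
    [1, 0.0008, 0, 0, 8, 0, 0],
  ],
)

```text
clock: 13.05
ee_pos: [0.5388, 0.1488, 0.0965]
ee_rot: [[0.002, 0.78, -0.626], [0.001, -0.626, -0.78], [-1.0, 0.001, -0.001]]
contact_force: [0.7, 1.2, 1.9]
gripper_width: 0.501
```

```bash
python3 m.py
```

```text
Mz [ 0.097 -0.099 -0.081 -0.093] mean -0.044 F [0.6 1.  1.6] z [0.5387 0.1488 0.0965] psi -128.64 q6 0.3466 tau6 -0.157 t 13.2
```

Request:
play_rows(
  commands=[
    [1, 0.0004, 0, 0, 4, 0, 0],
    [1, 0.0008, 0, 0, 8, 0, 0],
  ],
)

```text
clock: 13.4
ee_pos: [0.5388, 0.1489, 0.0957]
ee_rot: [[0.002, 0.688, -0.726], [0.001, -0.726, -0.688], [-1.0, 0.001, -0.002]]
contact_force: [0.8, 1.5, 2.1]
gripper_width: 0.501
```

```bash
python3 m.py
```

```text
Mz [ 0.059 -0.112 -0.099 -0.062] mean -0.053 F [0.9 1.6 1.8] z [0.5388 0.1489 0.0957] psi -136.43 q6 0.2108 tau6 -0.159 t 13.55
```

Request:
play_rows(
  commands=[
    [1, 0.0004, 0, 0, 4, 0, 0],
    [1, 0.0008, 0, 0, 8, 0, 0],
  ],
)

```text
clock: 13.75
ee_pos: [0.5389, 0.149, 0.0949]
ee_rot: [[0.002, 0.583, -0.813], [0.001, -0.813, -0.583], [-1.0, 0.0, -0.002]]
contact_force: [-0.2, 1.2, 0.7]
gripper_width: 0.497
```

```bash
python3 m.py
```

```text
Mz [ 0.061 -0.124 -0.09  -0.093] mean -0.061 F [0.3 1.4 1. ] z [0.5389 0.149  0.0949] psi -144.21 q6 0.075 tau6 -0.161 t 13.9
```

```bash
python3 - <<'E'
from bench import r
import cv2
f=r.grab_frame("wrist"); cv2.imwrite("pics/wrist6.png",f["pixels"][:,:,::-1])
E
```

```text
(no output)
```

View pics/wrist6.png

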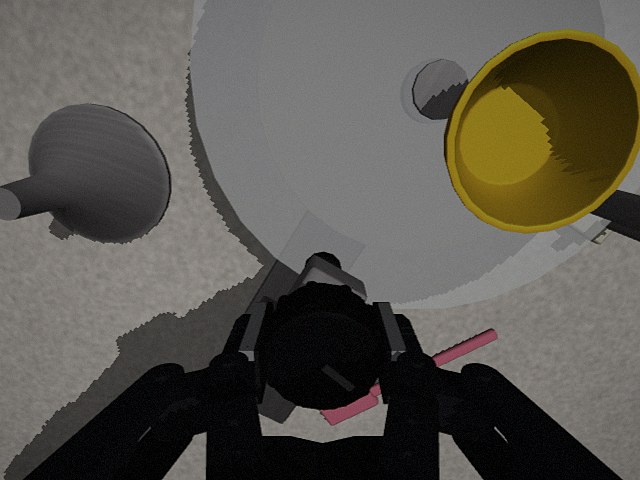

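The mark at (338,377) sits in the same place relative to the fingers as before, so the knob is turning without slip. The pad at (322,262) isn't on the disc yet. I'll keep going.

Request:
play_rows(
  commands=[
    [1, 0.0004, 0, 0, 4, 0, 0],
    [1, 0.0008, 0, 0, 8, 0, 0],
  ],
)

```text
clock: 14.15
ee_pos: [0.539, 0.149, 0.094]
ee_rot: [[0.002, 0.467, -0.884], [0.001, -0.884, -0.467], [-1.0, -0.0, -0.002]]
contact_force: [1.5, 1.9, 1.7]
gripper_width: 0.501
```

```bash
python3 m.py
```

```text
Mz [ 0.086 -0.058 -0.086 -0.084] mean -0.036 F [1.3 1.8 1.2] z [0.539  0.1491 0.094 ] psi -152.03 q6 -0.0615 tau6 -0.169 t 14.3
```

Request:
play_rows(
  commands=[
    [1, 0.0004, 0, 0, 4, 0, 0],
    [1, 0.0008, 0, 0, 8, 0, 0],
  ],
)

```text
clock: 14.5
ee_pos: [0.539, 0.1491, 0.0932]
ee_rot: [[0.002, 0.342, -0.94], [0.001, -0.94, -0.342], [-1.0, -0.0, -0.002]]
contact_force: [0.9, 1.6, -0.2]
gripper_width: 0.496
```

```bash
python3 m.py
```

```text
Mz [ 0.099 -0.121 -0.143 -0.022] mean -0.046 F [1.4 1.4 0.5] z [0.539  0.1491 0.0932] psi -159.83 q6 -0.1975 tau6 -0.168 t 14.65
```

Request:
play_rows(
  commands=[
    [1, 0.0004, 0, 0, 4, 0, 0],
    [1, 0.0008, 0, 0, 8, 0, 0],
  ],
)

```text
clock: 14.85
ee_pos: [0.5392, 0.1491, 0.0924]
ee_rot: [[0.002, 0.212, -0.977], [0.001, -0.977, -0.212], [-1.0, -0.001, -0.002]]
contact_force: [2.1, 1.7, -0.2]
gripper_width: 0.498
```

```bash
python3 m.py
```

```text
Mz [ 0.032 -0.119 -0.058 -0.095] mean -0.06 F [2.2 1.6 0.4] z [0.5391 0.1491 0.0924] psi -167.62 q6 -0.3335 tau6 -0.168 t 15.0
```

Request:
play_rows(
  commands=[
    [1, 0.0004, 0, 0, 4, 0, 0],
    [1, 0.0008, 0, 0, 8, 0, 0],
  ],
)

```text
clock: 15.2
ee_pos: [0.5392, 0.1491, 0.0916]
ee_rot: [[0.002, 0.078, -0.997], [0.001, -0.997, -0.078], [-1.0, -0.001, -0.002]]
contact_force: [2.5, 1.4, 0.3]
gripper_width: 0.496
```

```bash
python3 m.py
```

```text
Mz [ 0.086 -0.062 -0.057 -0.091] mean -0.031 F [ 2.3  1.2 -0.2] z [0.5393 0.1492 0.0916] psi -175.41 q6 -0.4693 tau6 -0.169 t 15.35
```

Request:
play_rows(
  commands=[
    [1, 0.0004, 0.0004, 0.0002, 4, 0, 0],
    [1, 0.0008, 0.0008, 0.0004, 8, 0, 0],
  ],
)

```text
clock: 15.55
ee_pos: [0.5393, 0.1491, 0.0909]
ee_rot: [[0.003, -0.058, -0.998], [0.003, -0.998, 0.058], [-1.0, -0.003, -0.003]]
contact_force: [3.2, 4.4, -1.1]
gripper_width: 0.499
```

```bash
python3 m.py
```

```text
Mz [ 0.16  -0.018  0.021  0.032] mean 0.049 F [ 3.2  4.2 -0.9] z [0.5393 0.1491 0.0909] psi 176.83 q6 -0.6039 tau6 -0.208 t 15.7
```

Request:
play_rows(
  commands=[
    [1, 0.0004, 0, 0, 4, 0, 0],
    [1, 0.0008, 0, 0, 8, 0, 0],
  ],
)

```text
clock: 15.9
ee_pos: [0.5395, 0.1492, 0.0902]
ee_rot: [[0.004, -0.191, -0.982], [0.003, -0.982, 0.191], [-1.0, -0.003, -0.003]]
contact_force: [3.1, 2.0, 0.4]
gripper_width: 0.501
```

```bash
python3 m.py
```

```text
Mz [0.255 0.119 0.053 0.096] mean 0.131 F [2.8 2.3 0.1] z [0.5394 0.1492 0.0901] psi 169.08 q6 -0.7392 tau6 -0.335 t 16.05
```

The pad has touched. Torque is about 0.18 N m over baseline, both moving and at rest, which is roughly 25–30 N of load. That's enough and below 45 N, so I'll release.

Request:
play_rows(
  commands=[
    [0, 0, 0, 0, 0, 0, 0],
    [-1, 0, 0, 0, 0, 0, 0],
    [-1, 0, 0, 0, 0, 0, 0],
    [-1, 0, 0, 0, 0, 0, 0],
    [-1, 0, 0, 0, 0, 0, 0],
  ],
)

```text
clock: 16.55
ee_pos: [0.5392, 0.1489, 0.09]
ee_rot: [[0.003, -0.189, -0.982], [0.002, -0.982, 0.189], [-1.0, -0.003, -0.002]]
contact_force: [-0.3, 0.7, 0.7]
gripper_width: 1.002
```

```bash
python3 m.py; python3 - <<'E'
from bench import r
import cv2
f=r.grab_frame("wrist"); cv2.imwrite("pics/wrist7.png",f["pixels"][:,:,::-1])
E
```

```text
Mz [0.011 0.025 0.028 0.038] mean 0.025 F [0.1 0.2 0.2] z [0.5393 0.1491 0.0901] psi 169.08 q6 -0.7391 tau6 0.003 t 16.7
```

View pics/wrist7.png

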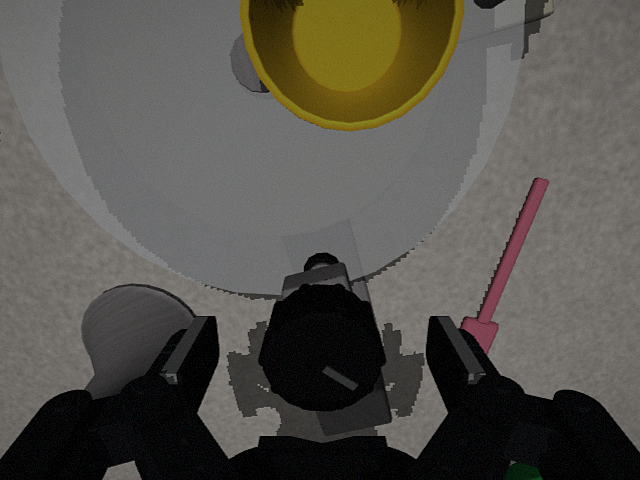

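```bash
python3 - <<'E'
import cv2,numpy as np
out=[]
for n in(5,6,7):
    g=cv2.imread(f"pics/wrist{n}.png"); a=g[355:400,305:370]; 
    b=cv2.GaussianBlur(cv2.cvtColor(a,cv2.COLOR_BGR2GRAY),(3,3),0); m=(b>45).astype(np.uint8)
    k,l,s,c=cv2.connectedComponentsWithStats(m); 
    for i in range(1,k):
        if 40<s[i,4]<600:
            ys,xs=np.where(l==i); C=np.cov(xs,ys); w,v=np.linalg.eigh(C); d=v[:,1]*np.sign(v[0,1]); print(n,s[i],c[i]+[305,355],np.degrees(np.arctan2(d[1],d[0])))
    out.append(cv2.convertScaleAbs(cv2.resize(a,None,fx=4,fy=4),alpha=3))
cv2.imwrite("pics/marks.png",np.hstack(out))
E
```

```text
5 [ 17  10  33  27 279] [338.23655914 378.13261649] 37.37406679731471
6 [54 38 11  7 44] [365.18181818 397.20454545] -17.22570409246217
7 [ 19  13  32  21 189] [339.66666667 378.05291005] 30.949619488110468
```

View pics/marks.png

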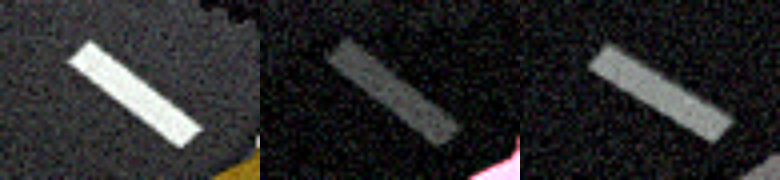

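The mark turned about 6.5° anticlockwise on release, so the load dropped from roughly 25 N to 13 N. That matches the expected spring-back. I'll lift clear and check the whole scene.

Request:
play_rows(
  commands=[
    [-1, -0.03, 0, 0, 0, 0, 0],
    [-1, -0.07, 0, 0, 0, 0, 0],
    [-1, -0.12, 0, 0, 0, 0, 0],
    [-1, -0.15, 0, 0, 0, 0, 0],
    [-1, -0.15, 0, 0, 0, 0, 0],
  ],
)

```text
clock: 17.25
ee_pos: [0.5411, 0.1492, 0.2458]
ee_rot: [[0.013, -0.189, -0.982], [0.006, -0.982, 0.189], [-1.0, -0.009, -0.012]]
contact_force: [-0.5, -0.1, 0.4]
gripper_width: 1.002
```

```bash
python3 go.py .36 -.2 .27 130
```

```text
shift mm [-28.8 376.9 111.5] turn [39.1 -0.5  0.7]
now [0.5411 0.1492 0.2458] psi 169.1 w 1.002 F [-0.46 -0.14  0.35] M [ 0.064 -0.015 -0.03 ] q [ 0.55  0.26  0.16  0.   -1.45 -0.74] t 17.25
```

Request:
play_rows(
  commands=[
    [-1, -0.029, 0.377, 0.111, 0, 0, 0],
    [-1, -0.029, 0.377, 0.111, 0, 0, 0],
    [-1, -0.029, 0.377, 0.111, 0, 0, 0],
    [-1, -0.029, 0.377, 0.111, 0, 0, 0],
    [-1, -0.029, 0.377, 0.111, 0, 0, 0],
  ],
)

```text
clock: 17.75
ee_pos: [0.4238, -0.0746, 0.2589]
ee_rot: [[0.013, -0.188, -0.982], [0.006, -0.982, 0.188], [-1.0, -0.009, -0.011]]
contact_force: [1.5, -0.8, 0.5]
gripper_width: 0.997
```

Request:
play_rows(
  commands=[
    [-1, -0.0, 0.17, 0.05, 0, 0, 0],
    [-1, -0.0, 0.17, 0.05, 0, 0, 0],
    [-1, -0.0, 0.17, 0.05, 0, 0, 0],
    [-1, -0.0, 0.17, 0.05, 0, 0, 0],
    [-1, -0.0, 0.17, 0.05, 0, 0, 0],
  ],
)

```text
clock: 18.25
ee_pos: [0.3406, -0.2344, 0.2564]
ee_rot: [[0.011, -0.193, -0.981], [0.006, -0.981, 0.193], [-1.0, -0.008, -0.01]]
contact_force: [1.1, 0.7, 0.8]
gripper_width: 1.0
```

```bash
python3 - <<'E'
from bench import r
import cv2,pickle
for n in ("side","top"):
    f=r.grab_frame(n); cv2.imwrite(f"pics/{n}8.png",f["pixels"][:,:,::-1])
a=cv2.imread("pics/top8.png")[190:350,170:370]; a=cv2.resize(a,None,fx=3.75,fy=3.75,interpolation=cv2.INTER_CUBIC);cv2.imwrite("pics/top8c.png",a)
a=cv2.imread("pics/side8.png")[220:380,240:440]; cv2.imwrite("pics/side8c.png",cv2.resize(a,None,fx=3.75,fy=3.75,interpolation=cv2.INTER_CUBIC))
E
```

```text
(no output)
```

View pics/top8.png

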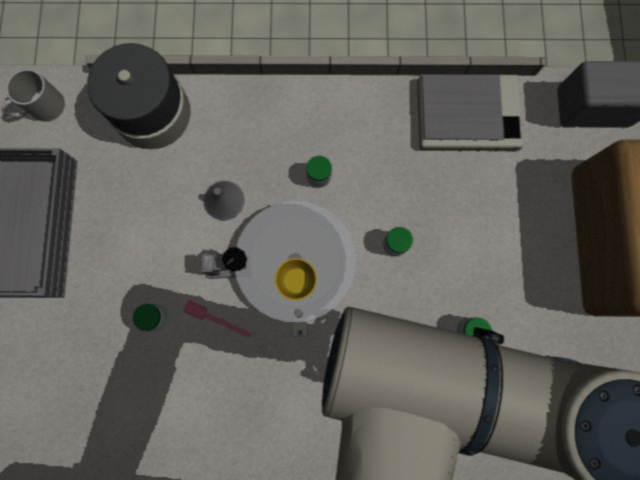

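View pics/top8c.png

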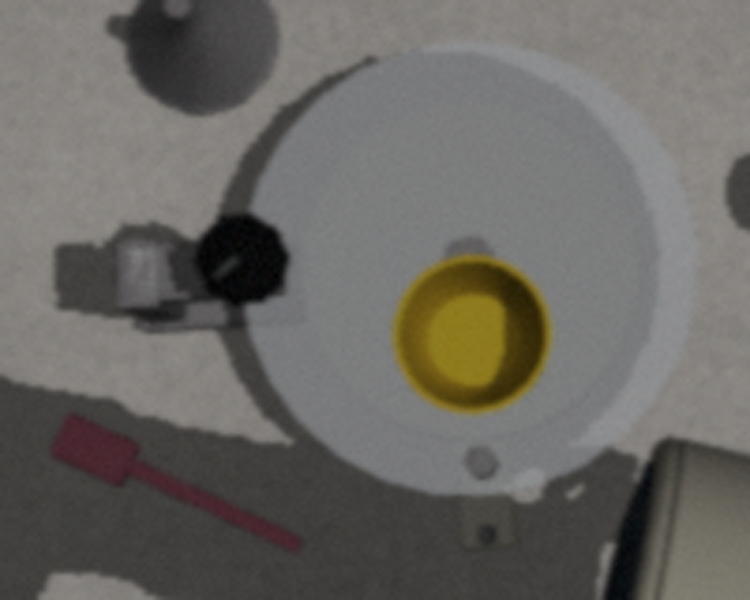

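View pics/side8c.png

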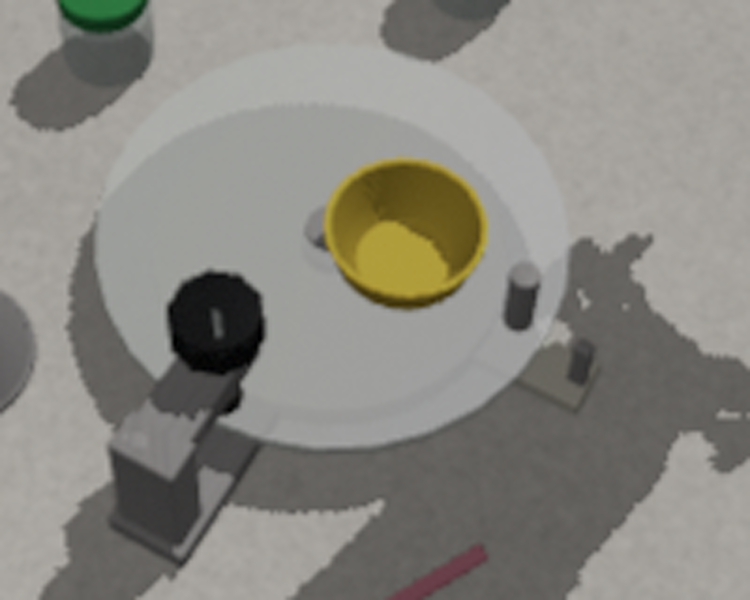

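Everything else sits at its original pixels: jars (319,168), (399,240), (147,317), funnel (223,199), spoon. Peg top is at crop (482,461) from the top and (524,275) from the side. Now a numeric alignment check.

```bash
python3 - <<'E'
from h import *
T=pickle.load(open("top0.pkl","rb"));S=pickle.load(open("side0.pkl","rb"))
t=lambda u,v:np.array([170+u/3.75,190+v/3.75]); s=lambda u,v:np.array([240+u/3.75,220+v/3.75])
sp=np.array([.5464,.0357,0])
for n,p in(("pegT",atz(T,t(482,461),.083)),("pegS",atz(S,s(524,275),.083)),("ptrT",atz(T,t(488,533),.045)),("ptrS",atz(S,s(583,347),.045)),("bowlT",atz(T,t(472,334),.076)),("bowlS",atz(S,s(406,233),.076))):
    d=sp-p; print(n,p.round(4),round(np.degrees(np.arctan2(d[1],d[0])),1),np.hypot(*d[:2]).round(4))
E
```

```text
pegT [0.4389 0.0261 0.083 ] 5.1 0.1079
pegS [0.4388 0.0292 0.083 ] 3.4 0.1078
ptrT [0.4025 0.0237 0.045 ] 4.7 0.1444
ptrS [0.402  0.0268 0.045 ] 3.5 0.1446
bowlT [0.5043 0.0323 0.076 ] 4.6 0.0423
bowlS [0.5014 0.0377 0.076 ] -2.5 0.0451
```

Request:
play_rows(
  commands=[
    [-1, 0, 0, 0, 0, 0, 0],
    [-1, 0, 0, 0, 0, 0, 0],
    [-1, 0, 0, 0, 0, 0, 0],
  ],
)

```text
clock: 18.65
ee_pos: [0.3426, -0.2318, 0.2563]
ee_rot: [[0.012, -0.189, -0.982], [0.007, -0.982, 0.189], [-1.0, -0.009, -0.01]]
contact_force: [0.0, 0.1, 0.4]
gripper_width: 1.001
```

```bash
python3 -c "
from bench import r
print(r.close_job(), r.get_obs()['clock'])"
```

```text
the job is handed in; nothing more can be done
the job is handed in; nothing more can be done
```

I turned the disc about 35° clockwise until the peg lined up with the pointer. Then I screwed the brake knob down about 2.9 rad in one grasp, without the regrasp you said would be needed, because the wrist joint had enough range. I felt the pad touch, let go, lifted clear and handed the job in at about 19 s.

- **Alignment:** in each fixed camera the peg and pointer angles agree to within 0.4° (top 5.1° and 4.7°, side 3.4° and 3.5°). The two cameras differ from each other by 1–2°, which is about the calibration error. One bowl reading from the side camera (-2.5°) disagreed with the top camera's 4.6°. I put that down to a poor reading of the rim centre and did not use it.
- **Brake:** torque rose about 0.18 N m above free turning, which I read as 25–30 N of pad load, below the 45 N limit. On release the knob sprang back about 6.5°, which fits a load of about 25 N settling to about 13 N. The load is inferred from torque and spring-back, not measured directly.
- **Other items:** the jars I could read, the funnel and the spoon were at their original positions in the last top picture. The arm partly hid the jar at the right edge, so I saw only part of that one. The robot was touching nothing at the end.

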